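Change over the batteries of the recording light and field monitor

TASK

The LED light and the field monitor carry flat batteries (red tape) and the charger holds two full ones (green tape): change them over, so that the full tall pack ends on the light, the full slim pack on the monitor, and the two flat packs in the charger, one in each bay (either may go in either bay). Every pack must lie flat and fully seated between the guides, its white contact end at the white contact block of the mount; the empty mouse mat is free for setting a pack down on the way. Do not tip a pack over, leave the camera lens where it stands, and let go of everything at the end.

Things in the scene. Friction and masses are not known exactly. Their poses are not given: they have to be found in the camera images.
- flat_tall: Battery pack FLAT, TALL, near-black block 70 mm long (x) by 38 mm wide (y) by 40 mm high, 140 to 260 g, a wide RED tape band across its middle and a white strip at its contact end. Origin: on the underside, at the middle of the contact-end edge; the body reaches from there 70 mm towards its own -x, so its middle is 35 mm along -x; z up. Starts seated on the light.
- flat_slim: Battery pack FLAT, SLIM, grey-blue block 70 mm long (x) by 38 mm wide (y) by 20 mm high, 77 to 143 g, a wide RED tape band across its middle and a white strip at its contact end. Origin: on the underside, at the middle of the contact-end edge; the body reaches from there 70 mm towards its own -x, so its middle is 35 mm along -x; z up. Starts seated on the monitor.
- full_tall: Battery pack FULL, TALL, near-black block 70 mm long (x) by 38 mm wide (y) by 40 mm high, 140 to 260 g, a wide GREEN tape band across its middle and a white strip at its contact end. Origin: on the underside, at the middle of the contact-end edge; the body reaches from there 70 mm towards its own -x, so its middle is 35 mm along -x; z up. Starts seated in one of the charger's bays.
- full_slim: Battery pack FULL, SLIM, grey-blue block 70 mm long (x) by 38 mm wide (y) by 20 mm high, 77 to 143 g, a wide GREEN tape band across its middle and a white strip at its contact end. Origin: on the underside, at the middle of the contact-end edge; the body reaches from there 70 mm towards its own -x, so its middle is 35 mm along -x; z up. Starts seated in the other bay.
- light_mount: Battery mount, for a tall pack, on the back of the LED light (silver finned housing 190 x 124 mm, dark yoke, fixed, face down). Floor 36 mm over the desk. Origin: on the floor, where the origin of a seated pack lies; same axes, white contact block at the +x end. Four guides 6 mm high lean outwards round the pack: 3.5 to 4 mm clear of it at the floor, 7 mm at their tops.
- monitor_mount: Battery mount, for a slim pack, on the back of the field monitor (black housing 184 x 118 mm with blue bumper, fixed, face down). Floor 30 mm over the desk. Origin, axes and guides as on the light's mount: a pack is laid in from above, held by its weight only, and lifts straight out. Outer faces of the long guides: 30 mm from the centre line.
- bay_left: Left (+y) bay of the white twin charger (114 x 176 x 30 mm, fixed); takes either pack. Floor 34 mm over the desk. Origin, axes and guides as on the light's mount. The bays lie side by side, 84 mm apart along y, with 46 mm between seated packs.
- bay_right: Right (-y) bay of the same charger, otherwise like the left bay.
- mat: Free spot: a black rubber mouse mat, 170 (x) x 140 (y) x 3 mm, fixed, with nothing on it. Origin at the middle of its underside.
- lens: Camera lens standing upright on the desk, black with a red ring, 68 mm across, 78 mm high; loose, to be left alone. Origin at the middle of its underside.
Not all that is in view belongs to the job. Leave any blue or pink look-alike of the flat_tall alone. Leave any pink or purple look-alike of the full_slim alone.

How it is judged:
At the end, for the whole second after the job is handed in: Green tall pack on the light, green slim pack on the monitor, red packs in the two bays: each origin within 8 mm (x, y) and 3 mm (z) of its mount's, contact end at the contact block, long axis within 0.2 rad, level within 0.08 rad; all let go and at rest (x of full_tall in the frame of light_mount between -0.008 and 0.008 m and y of full_tall in the frame of light_mount between -0.008 and 0.008 m and z of full_tall in the frame of light_mount between -0.003 and 0.003 m and angle between the x axis of full_tall and the x axis of light_mount, either way round below 0.2 rad and angle between each of full_tall, full_slim's own z axis and vertical below 0.08 rad and x of full_slim in the frame of monitor_mount between -0.008 and 0.008 m and y of full_slim in the frame of monitor_mount between -0.008 and 0.008 m and z of full_slim in the frame of monitor_mount between -0.003 and 0.003 m and angle between the x axis of full_slim and the x axis of monitor_mount, either way round below 0.2 rad and (((x of flat_tall in the frame of bay_left between -0.008 and 0.008 m and y of flat_tall in the frame of bay_left between -0.008 and 0.008 m and z of flat_tall in the frame of bay_left between -0.003 and 0.003 m and angle between the x axis of flat_tall and the x axis of bay_left, either way round below 0.2 rad and angle between flat_tall's own z axis and vertical below 0.08 rad) and (x of flat_slim in the frame of bay_right between -0.008 and 0.008 m and y of flat_slim in the frame of bay_right between -0.008 and 0.008 m and z of flat_slim in the frame of bay_right between -0.003 and 0.003 m and angle between the x axis of flat_slim and the x axis of bay_right, either way round below 0.2 rad and angle between flat_slim's own z axis and vertical below 0.08 rad)) or ((x of flat_tall in the frame of bay_right between -0.008 and 0.008 m and y of flat_tall in the frame of bay_right between -0.008 and 0.008 m and z of flat_tall in the frame of bay_right between -0.003 and 0.003 m and angle between the x axis of flat_tall and the x axis of bay_right, either way round below 0.2 rad and angle between flat_tall's own z axis and vertical below 0.08 rad) and (x of flat_slim in the frame of bay_left between -0.008 and 0.008 m and y of flat_slim in the frame of bay_left between -0.008 and 0.008 m and z of flat_slim in the frame of bay_left between -0.003 and 0.003 m and angle between the x axis of flat_slim and the x axis of bay_left, either way round below 0.2 rad and angle between flat_slim's own z axis and vertical below 0.08 rad))) and linear speed of each of flat_tall, flat_slim, full_tall, full_slim below 0.01 m/s and angular speed of each of flat_tall, flat_slim, full_tall, full_slim below 0.1 rad/s and contact force between each of flat_tall, flat_slim, full_tall, full_slim and the fingers below 0.05 N); the robot touches nothing.
It fails at once if a battery pack is tipped over (more than 0.7 rad) (angle between any of flat_tall, flat_slim, full_tall, full_slim's own z axis and vertical above 0.7 rad).
It fails at once if the camera lens is pushed out of its place (more than 30 mm) (distance of lens from where it was at the start of the episode above 0.03 m).
It also fails if it takes over 122 s, if anything falls off the work surface, if the arm or the gripper's body presses on something with over 40 N, if the wrist force passes 120 N, or if a joint passes its speed limit or range.

ROBOT

A 6-joint arm with a two-finger parallel gripper is mounted at the origin on the work surface. World frame = base frame: x ahead of the robot, y to its left, z up, the work surface at z = 0. Lengths are in m, angles in rad, forces in N, time in s.
With the tool pointing down it reaches from about 0.25 to 0.775 m from the base axis. Payload 4 kg.
Tool frame: the origin (TCP) lies at the very end of the fingers, on their centre line; the grasp point (between the pads) lies 19 mm behind it; y points along the fingers, x is the direction in which the jaws open and shut, and the axes are right-handed (so a half turn about y gives the same grasp; the last joint's range is limited). The gripper opens to 94 mm and grips with 3 to 60 N. Pads are 16 mm wide; open, the fingers measure 119 mm over their backs; the gripper's body (75 mm by 177 mm) begins 78 mm behind the grasp point.
Start: joints at [-1.303, 0.087, 1.371, -0, 1.684, -0.103], TCP at [0.199, -0.513, 0.167] pointing down, gripper open.
Joint ranges: [-3.1, 3.1], [-0.76, 2.03], [0.27, 2.55], [-1.08, 4.22], [0.17, 2.65], [-2.57, 2.57]. Speed limits (rad/s): [2.79, 2.79, 3.14, 3.14, 3.14, 3.14].

INTERFACE

Orientations are given as a unit quaternion [x, y, z, w].
In Python, from bench import arm gives the robot as it stands. Calls block until the motion is done:
- arm.movep(position, orientation): joint-space move of the TCP to a pose.
- arm.line_to(position, attitude=None, v=0.15, guard=None): straight line of the TCP; attitude=None keeps the orientation; v is the mean speed in m/s. With guard (N) it stops when the force on the tool has changed by that much, and returns True; else False.
- arm.movej(angles): joint-space move.
- arm.gripper_to(opening, force=None): opening from 0.0 (shut) to 1.0 (fully open); force is the grip in N (None keeps the last); returns when the fingers have stopped.
- arm.dwell(seconds).
- arm.solve_ik(position, orientation): joint angles nearest the present ones, or None.
- arm.observe(): the state.
- arm.grab_frame(name): name is "scene" or "top"; returns a dict with "image" (384x512x3 uint8, red, green, blue), "vertical_fov" (degrees; the focal length in pixels is half the picture's height over the tangent of half this angle, whatever the lens; pixels are square), "cx", "cy" (the principal point, pixels), "pose" (4x4, takes a point from camera to world coordinates). Camera axes: x right, y up, looking along -z (the intrinsics and any distortion apply to the point x, -y, -z); pixel columns grow to the right and rows downward; lengths in m; the calibration is good to about 2 mm. A picture is of the moment at which its call begins. There is no depth.
A pose or a line that the arm cannot do raises arm.Unreachable and nothing moves.
- arm.sign_off(): hands the job in, once; it reports no verdict.
The state is a dict: "t": time; "joints": joint angles; "qvel": joint speeds; "joint_torque": joint torques, N m; "tcp_pos": TCP position; "orientation": TCP orientation; "ft_force": force on the tool from outside, world axes, zero at the start; "torque": the same for the moment, N m; "opening": opening from 0.0 (shut) to 1.0 (fully open).
Only numpy, scipy, OpenCV 4.12 (cv2) and the standard library are available. Lean on these libraries where they do the work, as an engineer would, in place of code of your own. Each camera call takes 0.05 s, during which the arm holds its last target.

## Working session

There is one attempt and no reset: what is moved stays moved. The work goes in short steps, each a Python script; the robot and the scene stay as the last script left them, time stands still between calls to the robot, and variables do not carry over. Pictures are saved under pics/ and viewed, and the job is handed in when it is done.

```bash
ls -la; mkdir -p pics; python3 - <<'E'
from bench import arm
import cv2
print(arm.observe())
for n in("scene","top"):
    f=arm.grab_frame(n); print(n,{k:v for k,v in f.items() if k!="image"})
    cv2.imwrite(f"pics/{n}0.png",cv2.resize(f["image"][:,:,::-1],(800,600),interpolation=cv2.INTER_CUBIC))
    cv2.imwrite(f"pics/{n}0_raw.png",f["image"][:,:,::-1])
E
```

```text
total 12
drwxr-xr-x  3 agent agent 4096 Dec  7 03:09 .
drwxr-xr-x 23 root  root  4096 Dec  7 03:09 ..
drwxr-xr-x  2 agent agent 4096 Dec  7 03:09 pics
{'t': 0.0, 'joints': array([-1.30308457e+00,  8.79520818e-02,  1.37223309e+00, -5.39786148e-05,
        1.68363252e+00, -1.03077818e-01]), 'qvel': array([-0.00066129, -0.00159761, -0.00040753, -0.00040915, -0.0010757 ,
       -0.00130205]), 'joint_torque': array([ 8.89715557e-04, -3.40187466e+01, -3.02426648e+01,  7.18889432e-02,
        3.30461701e-02, -1.65620158e-04]), 'tcp_pos': array([ 0.19910964, -0.51200367,  0.16571663]), 'orientation': array([-0.58310333,  0.39987838, -0.39865362,  0.58409167]), 'ft_force': array([0.50674903, 0.21266475, 0.50275046]), 'torque': array([ 0.00955441,  0.01799173, -0.02781537]), 'opening': 1.0021936758973597}
scene {'vertical_fov': 54.02254261917509, 'cx': 257.1773992506791, 'cy': 191.51586470258965, 'pose': array([[-0.86221738, -0.29428666,  0.41228213,  1.00975512],
       [ 0.50646091, -0.48661078,  0.71183375,  0.74234458],
       [-0.00886225,  0.82256021,  0.56860897,  0.67244131],
       [ 0.        ,  0.        ,  0.        ,  1.        ]])}
top {'vertical_fov': 47.91357923096602, 'cx': 253.0065775188995, 'cy': 189.17075530255624, 'pose': array([[ 0.02474226,  0.99871097, -0.04431959,  0.51724942],
       [-0.99968162,  0.02493703,  0.00384701, -0.04111593],
       [ 0.00494725,  0.04421029,  0.99901   ,  1.33125887],
       [ 0.        ,  0.        ,  0.        ,  1.        ]])}
```

View pics/top0.png

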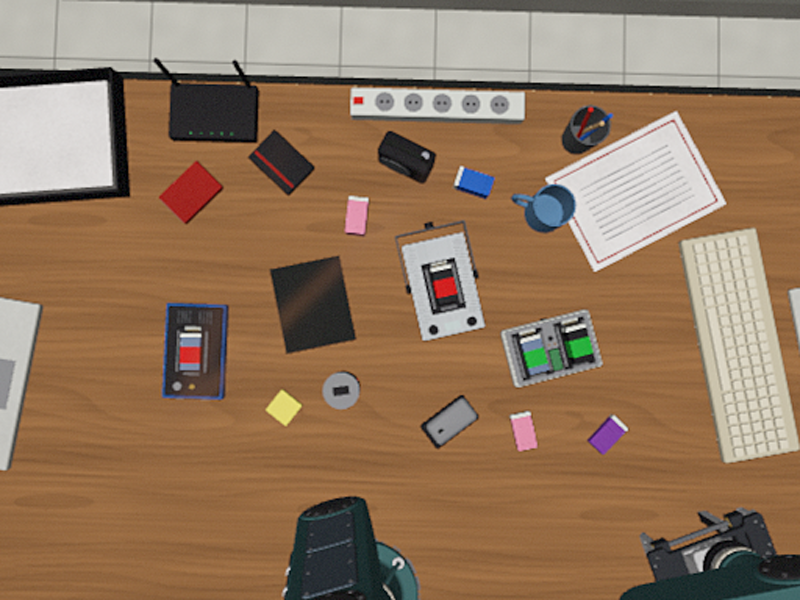

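View pics/scene0.png

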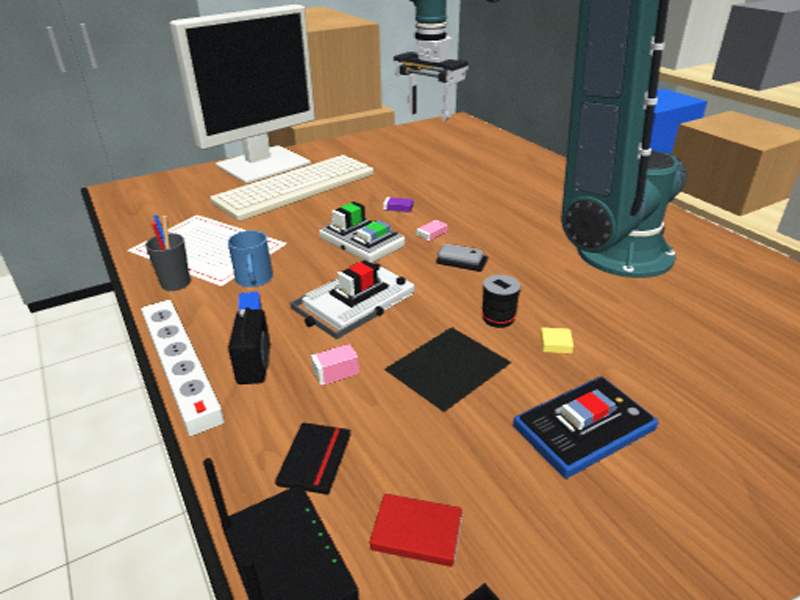

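```bash
python3 - <<'E'
import cv2,numpy as np
t=cv2.imread("pics/top0_raw.png");s=cv2.imread("pics/scene0_raw.png")
def crop(im,x,y,w,h): return cv2.resize(im[y:y+h,x:x+w],(400,300),interpolation=cv2.INTER_CUBIC)
a=np.vstack([np.hstack([crop(t,250,150,64,48),crop(t,315,195,80,60)]),np.hstack([crop(t,90,195,80,60),crop(s,190,120,80,60)])])
cv2.imwrite("pics/crops.png",a)
E
```

```text
(no output)
```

View pics/crops.png

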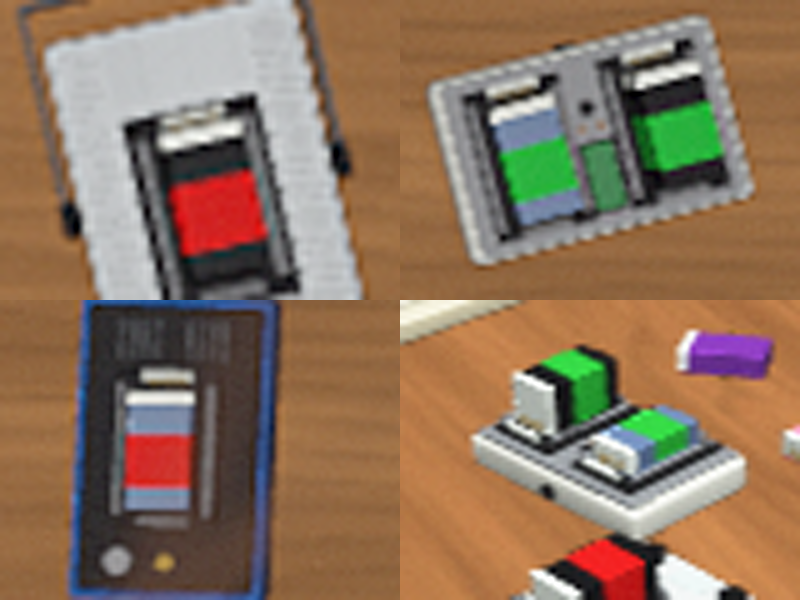

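```bash
cat > h.py <<'E'
import cv2,numpy as np
def rays(f,uv):
    im=f["image"];F=im.shape[0]/2/np.tan(np.radians(f["vertical_fov"])/2)
    uv=np.atleast_2d(uv).astype(float)
    d=np.c_[(uv[:,0]-f["cx"])/F,-(uv[:,1]-f["cy"])/F,-np.ones(len(uv))]@f["pose"][:3,:3].T
    return f["pose"][:3,3],d
def onplane(f,uv,z):
    c,d=rays(f,uv);return (c+d*((z-c[2])/d[:,2])[:,None])[:,:2]
def bands(f,col,S=6,amin=60):
    im=cv2.resize(f["image"],None,fx=S,fy=S,interpolation=cv2.INTER_CUBIC).astype(int)
    r,g,b=im[...,0],im[...,1],im[...,2]
    m=(r-np.maximum(g,b)>80) if col=="red" else (g-np.maximum(r,b)>50)
    n,l,st,ce=cv2.connectedComponentsWithStats(m.astype(np.uint8))
    out=[]
    for i in range(1,n):
        if st[i,4]>amin*S*S:
            ys,xs=np.where(l==i);v=im[ys,xs].max(1)
            out.append(dict(c=(ce[i]+.5)/S-.5,area=st[i,4]/S/S,px=(np.c_[xs,ys]+.5)/S-.5,v=v))
    return out
E
python3 - <<'E'
from bench import arm
from h import *
for n in("top","scene"):
    f=arm.grab_frame(n)
    for col in("red","green"):
        for b in bands(f,col):
            if b["area"]>600: continue
            print(n,col,b["c"].round(1),round(b["area"]),np.percentile(b["v"],[5,20,40,60,80,95]).round())
E
```

```text
top red [174.8 107.7] 66 [125. 139. 153. 165. 171. 176.]
top red [284.4 183.6] 157 [143. 197. 209. 211. 216. 223.]
top red [121.2 226.8] 139 [161. 205. 208. 211. 214. 220.]
top green [370.4 222. ] 178 [ 92. 135. 176. 177. 181. 188.]
top green [342.3 228.6] 141 [144. 176. 178. 179. 182. 187.]
scene red [232.4 175.2] 156 [130. 180. 187. 213. 245. 250.]
scene red [379.8 259.1] 202 [182. 207. 242. 243. 244. 249.]
scene red [208.7 292. ] 108 [121. 143. 168. 187. 198. 205.]
scene green [226.  135.9] 104 [101. 137. 150. 162. 219. 226.]
scene green [241.2 145.7] 72 [139. 151. 189. 218. 222. 231.]
```

```bash
cat >> h.py <<'E'
TOP={'flat_tall':.076,'flat_slim':.050,'full_tall':.074,'full_slim':.054}
def topface(f,b,z,frac):
    k=b["v"]>frac*np.percentile(b["v"],90)
    P=onplane(f,b["px"][k],z)*1000
    (c),(w,h),a=cv2.minAreaRect(P.astype(np.float32))
    return P.mean(0),np.array(c),(w,h),a
E
python3 - <<'E'
from bench import arm
from h import *
near={'top':{'flat_tall':(284,184,'red'),'flat_slim':(121,227,'red'),'full_tall':(370,222,'green'),'full_slim':(342,229,'green')},
'scene':{'flat_tall':(232,175,'red'),'flat_slim':(380,259,'red'),'full_tall':(226,136,'green'),'full_slim':(241,146,'green')}}
for n in near:
    f=arm.grab_frame(n)
    for k,(x,y,c) in near[n].items():
        b=min(bands(f,c),key=lambda b:np.hypot(*(b["c"]-[x,y])))
        m,c0,wh,a=topface(f,b,TOP[k],.85)
        print(n,k,m.round(1),c0.round(1),np.round(wh,1),round(a,1))
    if n=="top":
        # housings
        S=4;im=cv2.resize(f["image"],None,fx=S,fy=S,interpolation=cv2.INTER_CUBIC)
        hsv=cv2.cvtColor(im,cv2.COLOR_RGB2HSV)
        def rect(name,mask,roi,z):
            x0,y0,x1,y1=[v*S for v in roi];m=np.zeros_like(mask);m[y0:y1,x0:x1]=mask[y0:y1,x0:x1]
            cs=max(cv2.findContours(m,0,1)[0],key=cv2.contourArea)[:,0]
            P=onplane(f,(cs+.5)/S-.5,z)*1000
            r=cv2.minAreaRect(P.astype(np.float32));print(name,r)
        grey=((hsv[...,1]<50)&(hsv[...,2]>90)).astype(np.uint8)
        blue=cv2.inRange(hsv,(105,90,50),(125,255,255))
        k=np.ones((9,9),np.uint8)
        cl=lambda m:cv2.morphologyEx(m,3,k)
        rect("light",cl(grey),(250,135,312,220),.036)
        rect("charger",cl(grey),(318,192,390,250),.030)
        rect("monitor",cl(blue),(95,185,155,262),.025)
        dark=(hsv[...,2]<110).astype(np.uint8)
        rect("mat",dark,(165,160,232,230),.003)
        print("lens",onplane(f,[[341*.64,390*.64]],.078))
E
```

```text
top flat_tall [ 591.4 -137.4] [ 591.3 -137.5] [31.3 38.9] 14.0
top flat_slim [453.3 340.8] [453.4 340.8] [30.4 35.6] 1.4
top full_tall [ 486.8 -393.1] [ 486.7 -393. ] [30.8 38.7] 15.9
top full_slim [ 464.2 -313.1] [ 464.2 -313.3] [31. 39.] 17.0
light ((605.9114379882812, -133.79196166992188), (209.65687561035156, 138.04571533203125), 14.565506935119629)
charger ((482.7138671875, -347.7032470703125), (115.06685638427734, 176.4436492919922), 15.729013442993164)
monitor ((459.8355407714844, 338.3912658691406), (117.7558364868164, 181.35928344726562), 89.38050842285156)
mat ((556.19287109375, 116.740966796875), (171.22962951660156, 140.82150268554688), 13.1443452835083)
lens [[0.3959406  0.04998383]]
scene flat_tall [ 592.3 -136.9] [ 593.7 -116.4] [89.  37.6] 86.1
scene flat_slim [454.1 341.3] [454.2 344.3] [46.8 31.9] 88.2
scene full_tall [ 488.  -393.1] [ 487.7 -393. ] [27.1 40.3] 12.4
scene full_slim [ 465.3 -313.9] [ 465.7 -314.4] [31.8 40.9] 15.5
```

```bash
cat >> h.py <<'E'
from scipy.spatial.transform import Rotation as Ro
def quat(deg,s=1):
    a=np.radians(deg);X=s*np.array([-np.sin(a),np.cos(a),0]);Y=np.array([0,0,-1.]);Z=np.cross(X,Y)
    return Ro.from_matrix(np.c_[X,Y,Z]).as_quat()
M={'light':((.5918,-.1372),14.4,.036),'monitor':((.4537,.3411),-.3,.030),'bayR':((.4874,-.3936),15.8,.034),'bayL':((.4644,-.3130),15.8,.034),'mat':((.556,.117),13.1,.003)}
ZS=.18; SG=1
def st(arm,tag):
    o=arm.observe();print(tag,'t',round(o['t'],1),'p',o['tcp_pos'].round(4),'F',o['ft_force'].round(1),'open',round(o['opening']*94,1),flush=True)
E
python3 - <<'E'
from bench import arm
from h import *
for s in(1,-1):
    for k,((x,y),a,z) in M.items():
        for zz in(z+.008,ZS): print(s,k,zz,arm.solve_ik([x,y,zz],quat(a,s)))
E
```

```text
1 light 0.044 [-3.21115268e-01  2.66731152e-01  1.40898148e+00 -4.44089210e-16
  1.46588002e+00 -2.14323901e+00]
1 light 0.18 [-3.21115268e-01  2.14306150e-01  1.20101934e+00 -4.44089210e-16
  1.72626717e+00 -2.14323901e+00]
1 monitor 0.038 [ 5.44783340e-01  1.85807381e-01  1.51912660e+00 -4.44089210e-16
  1.43665867e+00 -1.02077700e+00]
1 monitor 0.18 [ 5.44783340e-01  1.24523932e-01  1.30414516e+00 -4.44089210e-16
  1.71292356e+00 -1.02077700e+00]
1 bayR 0.042 None
1 bayR 0.18 None
1 bayL 0.042 [-6.94292483e-01  1.66622774e-01  1.53314820e+00 -4.44089210e-16
  1.44182168e+00 -2.54085083e+00]
1 bayL 0.18 [-6.94292483e-01  1.07537424e-01  1.32286637e+00 -4.44089210e-16
  1.71118886e+00 -2.54085083e+00]
1 mat 0.011 [ 1.07623222e-01  2.08406469e-01  1.54893729e+00 -4.44089210e-16
  1.38424889e+00 -1.69181124e+00]
1 mat 0.18 [ 1.07623222e-01  1.25770541e-01  1.30276129e+00 -4.44089210e-16
  1.71306082e+00 -1.69181124e+00]
-1 light 0.044 [-0.32111527  0.26673115  1.40898148  0.          1.46588002  0.99835365]
-1 light 0.18 [-0.32111527  0.21430615  1.20101934  0.          1.72626717  0.
[... 213 characters left out ...]
292356e+00  2.12081566e+00]
-1 bayR 0.042 [-7.69796966e-01  3.08619493e-01  1.36024369e+00 -4.44089210e-16
  1.47272947e+00  5.25237339e-01]
-1 bayR 0.18 [-7.69796966e-01  2.57579569e-01  1.14883143e+00 -4.44089210e-16
  1.73518166e+00  5.25237339e-01]
-1 bayL 0.042 [-6.94292483e-01  1.66622774e-01  1.53314820e+00 -4.44089210e-16
  1.44182168e+00  6.00741822e-01]
-1 bayL 0.18 [-6.94292483e-01  1.07537424e-01  1.32286637e+00 -4.44089210e-16
  1.71118886e+00  6.00741822e-01]
-1 mat 0.011 [ 1.07623222e-01  2.08406469e-01  1.54893729e+00 -4.44089210e-16
  1.38424889e+00  1.44978142e+00]
-1 mat 0.18 [ 1.07623222e-01  1.25770541e-01  1.30276129e+00 -4.44089210e-16
  1.71306082e+00  1.44978142e+00]
```

```bash
cat >> h.py <<'E'
OP=.74
def goto(arm,k,z=ZS,fast=True):
    (x,y),a,_=M[k]; arm.movep([x,y,z],quat(a,-1))
def pick(arm,k,h,force):
    (x,y),a,z=M[k]
    arm.gripper_to(OP); goto(arm,k); st(arm,'above '+k)
    hit=arm.line_to([x,y,z+h],v=.1,guard=12); arm.dwell(.2);st(arm,f'down hit={hit}')
    if hit: return False
    arm.gripper_to(0.,force=force); arm.dwell(.2);st(arm,'grip')
    arm.line_to([x,y,ZS],v=.12);st(arm,'up');return True
def place(arm,k,h,gap=.0015):
    (x,y),a,z=M[k]
    goto(arm,k); st(arm,'above '+k)
    arm.line_to([x,y,z+h+.02],v=.15)
    hit=arm.line_to([x,y,z+h+gap],v=.04,guard=8); arm.dwell(.3);st(arm,f'down hit={hit}')
def release(arm,k):
    (x,y),a,z=M[k]
    arm.gripper_to(OP);arm.dwell(.2); arm.line_to([x,y,ZS],v=.15);st(arm,'released')
def snap(arm,name,n,box,sz=(640,480)):
    f=arm.grab_frame(n);x,y,w,h=box
    cv2.imwrite(f"pics/{name}.png",cv2.resize(f["image"][y:y+h,x:x+w,::-1],sz,interpolation=cv2.INTER_CUBIC));return f
E
python3 - <<'E'
from bench import arm
from h import *
pick(arm,'light',.012,25)
snap(arm,'p1','scene',(130,60,240,180))
E
```

```text
above light t 2.8 p [ 0.5915 -0.1382  0.18  ] F [-0.1  0.1  0.8] open 69.2
down hit=False t 4.5 p [ 0.5922 -0.1373  0.0486] F [-0.4  0.1 -0.6] open 69.8
grip t 5.8 p [ 0.5918 -0.1372  0.048 ] F [ 1.   0.1 -0.3] open 0.5
up t 7.1 p [ 0.5912 -0.137   0.1787] F [-0.1  0.2 -0.9] open 0.1
```

View pics/p1.png

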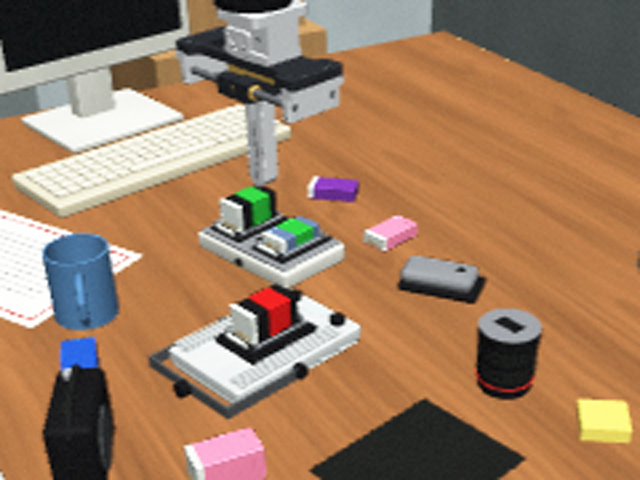

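```bash
cat >> h.py <<'E'
def proj(f,P):
    P=np.atleast_2d(P);T=np.linalg.inv(f["pose"]);q=P@T[:3,:3].T+T[:3,3]
    F=f["image"].shape[0]/2/np.tan(np.radians(f["vertical_fov"])/2)
    return np.c_[f["cx"]+F*q[:,0]/-q[:,2],f["cy"]-F*q[:,1]/-q[:,2]]
E
python3 - <<'E'
from bench import arm
from h import *
o=arm.observe();print(o['tcp_pos'],o['joints'],Ro.from_quat(o['orientation']).as_matrix().round(2))
for n in('scene','top'):
    f=arm.grab_frame(n);print(n,proj(f,o['tcp_pos']),proj(f,[.5918,-.1372,.076]))
    cv2.imwrite(f'pics/q_{n}.png',cv2.resize(f["image"][:,:,::-1],(800,600)))
E
```

```text
[ 0.59120034 -0.13700533  0.17861554] [-3.21102511e-01  2.15173111e-01  1.20270997e+00 -3.18579299e-05
  1.72615509e+00  9.98372970e-01] [[ 0.25 -0.    0.97]
 [-0.97  0.    0.25]
 [-0.   -1.   -0.  ]]
scene [[229.22732161 140.95995922]] [[230.75556159 171.52238918]]
top [[287.41659159 181.5000227 ]] [[284.508633  183.4800351]]
```

View pics/q_top.png

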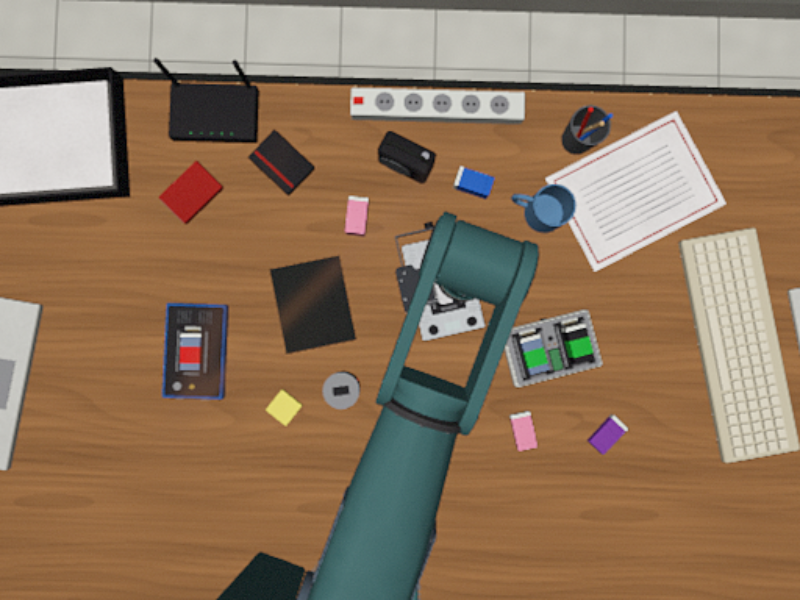

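View pics/q_scene.png

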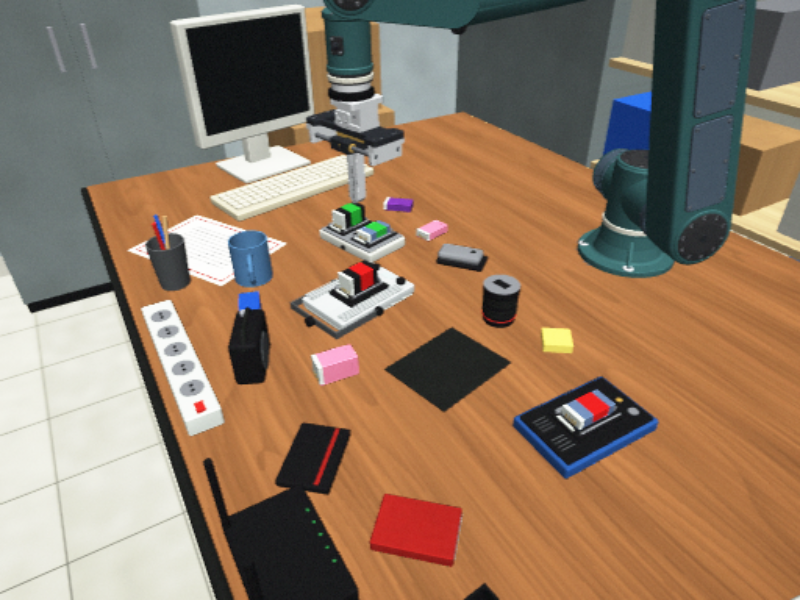

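```bash
python3 - <<'E'
from bench import arm
from h import *
f=arm.grab_frame('scene')
o=arm.observe()
p0=np.array([.1991,-.512,.1657]);R=Ro.from_quat([-0.58310333,  0.39987838, -0.39865362,  0.58409167]).as_matrix()
print(R.round(2))
print('start',proj(f,[p0+s*.047*R[:,0] for s in(-1,1)])/.64)
x,y,z=o['tcp_pos']
for dz in(0,.01,.02,.03,.04,.05): print(dz,proj(f,[x,y,z+dz])/.64)
a=cv2.imread('pics/scene0_raw.png')
A=np.hstack([cv2.resize(a[30:110,240:310],(350,400)),cv2.resize(f["image"][60:140,195:265,::-1],(350,400))])
cv2.imwrite('pics/tip.png',A)
E
```

```text
[[ 0.36 -0.    0.93]
 [-0.93  0.    0.36]
 [-0.   -1.    0.  ]]
start [[443.29998272 135.09089376]
 [413.80735629 127.85602852]]
0 [[358.03269626 220.05239655]]
0.01 [[357.75203478 215.12288579]]
0.02 [[357.46838381 210.14086793]]
0.03 [[357.18169532 205.10549957]]
0.04 [[356.89192028 200.01591912]]
0.05 [[356.59900855 194.87124635]]
```

View pics/tip.png

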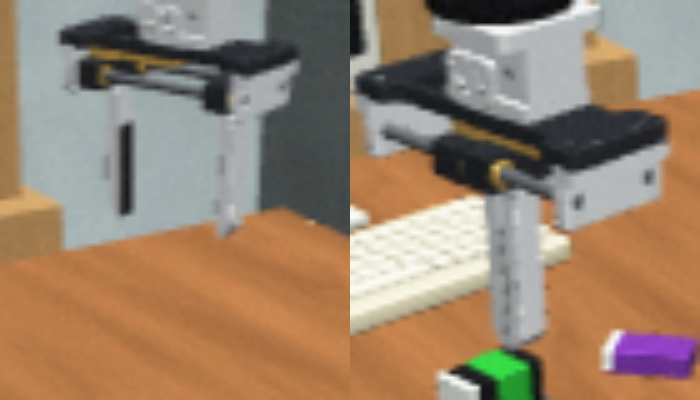

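Reported fingertip position does not match the pictures (tip really about 40 mm higher), which explains the empty closing. I'll measure it by touching the empty mat with the shut fingers.

```bash
python3 - <<'E'
from bench import arm
from h import *
goto(arm,'mat',.08)
st(arm,'above')
(x,y),a,z=M['mat']
arm.line_to([x,y,-.015],v=.12,guard=8);st(arm,'a')
hit=arm.line_to([x,y,-.055],v=.03,guard=5);st(arm,f'hit {hit}')
f=snap(arm,'mat','scene',(200,150,160,120));print(proj(f,arm.observe()['tcp_pos']),proj(f,[x,y,.003]))
p=arm.observe()['tcp_pos']
arm.line_to([x,y,.0],v=.1);st(arm,'up')
E
```

```text
above t 8.3 p [0.5569 0.1161 0.0808] F [0.4 0.2 0.2] open 0.5
a t 9.3 p [ 0.557   0.1169 -0.014 ] F [-0.2  0.2  0. ] open 0.6
hit True t 10.1 p [ 0.5559  0.117  -0.0353] F [-1.1 -0.2  4.8] open 0.5
[[286.6255677 244.0472907]] [[287.09513889 233.4692235 ]]
up t 10.6 p [ 5.559e-01  1.170e-01 -1.000e-04] F [-0.3  0.1  0.4] open 0.3
```

View pics/mat.png

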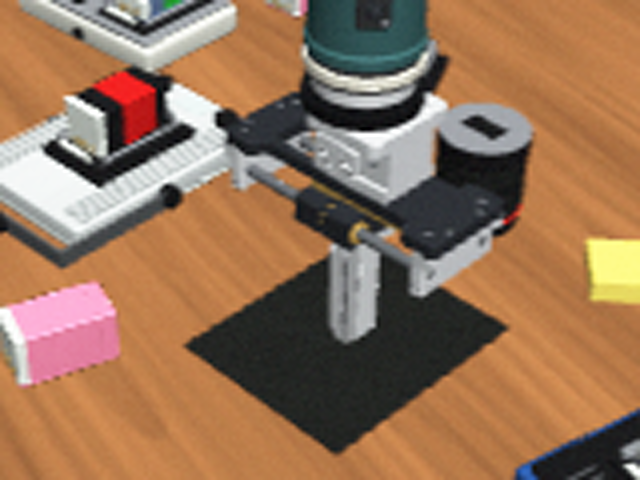

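```bash
sed -i 's/^ZS=.18; SG=1/ZS=.142; DZ=-.038/; s/\[x,y,z+h\]/[x,y,z+h+DZ]/; s/\[x,y,z+h+.02\]/[x,y,z+h+.02+DZ]/; s/\[x,y,z+h+gap\]/[x,y,z+h+gap+DZ]/' h.py; grep -n "DZ\|ZS" h.py
python3 - <<'E'
from bench import arm
from h import *
pick(arm,'light',.011,25)
snap(arm,'p2','scene',(130,60,240,180))
E
```

```text
31:ZS=.142; DZ=-.038
35:def goto(arm,k,z=ZS,fast=True):
40:    hit=arm.line_to([x,y,z+h+DZ],v=.1,guard=12); arm.dwell(.2);st(arm,f'down hit={hit}')
43:    arm.line_to([x,y,ZS],v=.12);st(arm,'up');return True
47:    arm.line_to([x,y,z+h+.02+DZ],v=.15)
48:    hit=arm.line_to([x,y,z+h+gap+DZ],v=.04,guard=8); arm.dwell(.3);st(arm,f'down hit={hit}')
51:    arm.gripper_to(OP);arm.dwell(.2); arm.line_to([x,y,ZS],v=.15);st(arm,'released')
above light t 12.9 p [ 0.5913 -0.1359  0.1408] F [0.9 0.1 1. ] open 69.7
down hit=False t 14.6 p [ 0.5922 -0.1373  0.0096] F [0.1 1.  1.1] open 69.4
grip t 15.3 p [ 0.5919 -0.1373  0.009 ] F [-0.3 -0.7 -0.1] open 37.6
up t 16.6 p [ 0.5911 -0.1369  0.1407] F [-0.3 -0.3 -1.8] open 38.0
```

View pics/p2.png

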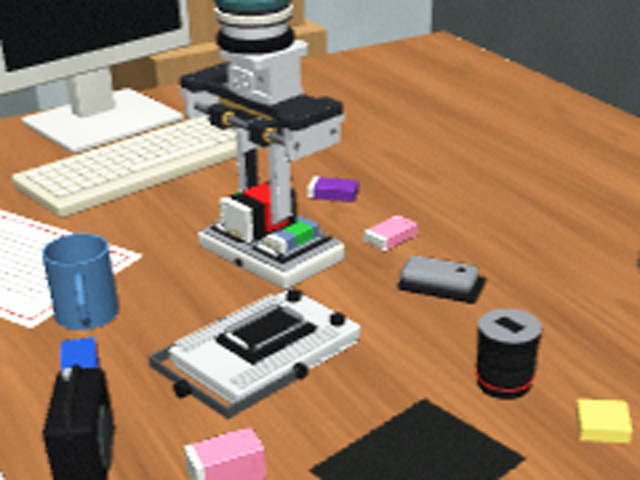

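The red tall pack (crop px 262,210) is held and level, and the light's mount is empty. Next I set it on the mat and fetch the green tall pack.

```bash
python3 - <<'E'
from bench import arm
from h import *
place(arm,'mat',.011); release(arm,'mat')
pick(arm,'bayR',.011,25)
snap(arm,'p3','scene',(130,60,240,180))
E
```

```text
above mat t 17.7 p [0.5563 0.116  0.1419] F [ 0.6 -0.4 -1.1] open 38.0
down hit=False t 19.7 p [ 0.5561  0.117  -0.0223] F [ 1.   0.3 -1.9] open 38.0
released t 21.8 p [0.5552 0.1169 0.1406] F [-0.4 -0.   0.5] open 69.6
above bayR t 23.9 p [ 0.4881 -0.3926  0.1421] F [-0.5 -0.5  0. ] open 69.6
down hit=False t 25.6 p [ 0.4877 -0.3939  0.0076] F [ 0.2  0.9 -0.2] open 69.2
grip t 26.4 p [ 0.4874 -0.3938  0.007 ] F [-0.2 -1.1 -0.4] open 38.1
up t 27.7 p [ 0.4869 -0.3931  0.1406] F [ 0.4  0.1 -0.8] open 37.9
```

View pics/p3.png

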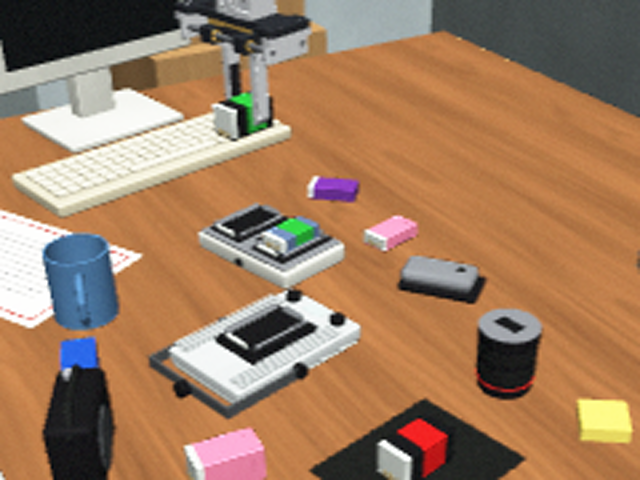

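Green tall pack held (crop px 245,118), red tall pack standing flat on the mat (420,450). Now onto the light.

```bash
python3 - <<'E'
from bench import arm
from h import *
place(arm,'light',.011); release(arm,'light')
pick(arm,'monitor',.008,15)
f=snap(arm,'p4','scene',(150,90,300,225))
f=arm.grab_frame('top')
for b in bands(f,'green')+bands(f,'red'):
    print(b['c'].round(1), b['area'])
for c,xy,z in(('green',(284,184),.076),('red',(202,190),.043)):
    b=min(bands(f,c),key=lambda b:np.hypot(*(b["c"]-xy)));print(c,topface(f,b,z,.85))
E
```

```text
above light t 28.8 p [ 0.5915 -0.1384  0.1419] F [ 0.1 -0.4 -1.1] open 37.8
down hit=False t 30.6 p [ 0.5919 -0.1372  0.0107] F [ 0.1 -0.7 -2.4] open 37.7
released t 32.5 p [ 0.5911 -0.1369  0.1406] F [ 0.1  0.9 -0.3] open 69.6
above monitor t 34.5 p [0.4543 0.3404 0.142 ] F [ 0.1 -0.6 -0.5] open 69.6
down hit=False t 36.3 p [0.454  0.3413 0.0005] F [ 0.4  0.6 -0.8] open 69.7
grip t 37.1 p [ 0.4537  0.3409 -0.    ] F [-0.7 -0.8  0.3] open 37.8
up t 38.4 p [0.4531 0.3407 0.1408] F [-0.2  1.1 -0.6] open 37.7
[283.7 183.8] 159.69444444444443
[342.3 228.6] 141.63888888888889
[174.9 107.7] 66.30555555555556
[121.4 122.4] 805.2222222222222
[197.8 194.2] 148.05555555555557
green (array([ 590.648849  , -135.09175149]), array([ 590.75616455, -135.10733032]), (31.110416412353516, 38.06169509887695), 14.923418045043945)
red (array([555.03185546, 118.48416431]), array([555.0534668 , 118.61929321]), (30.83457374572754, 38.701194763183594), 12.770235061645508)
```

View pics/p4.png

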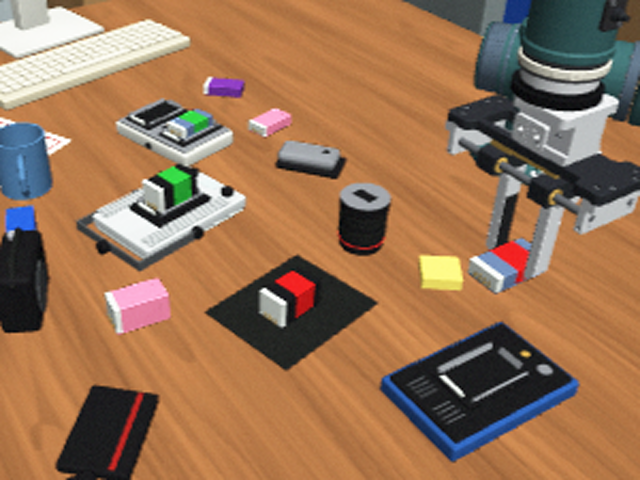

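Red slim pack held level (crop px 510,262); green tall pack sits on the light (178,185), about 2 mm from where the old one was. Next: the right bay, then the green slim pack.

```bash
python3 - <<'E'
from bench import arm
from h import *
place(arm,'bayR',.008); release(arm,'bayR')
pick(arm,'bayL',.008,15)
goto(arm,'monitor')
f=snap(arm,'p5','scene',(180,100,96,72))
E
```

```text
above bayR t 41.1 p [ 0.488  -0.3928  0.1421] F [ 0.2 -0.5 -1.2] open 37.5
down hit=False t 43.0 p [ 0.4875 -0.3937  0.0056] F [ 0.6  0.3 -0.7] open 37.8
released t 44.9 p [ 0.4869 -0.3931  0.1406] F [ 1.3 -0.8 -0.7] open 69.7
above bayL t 45.5 p [ 0.4644 -0.3124  0.1422] F [-0.3  0.1  0.2] open 69.4
down hit=False t 47.3 p [ 0.4647 -0.3133  0.0046] F [ 0.4 -0.6  0.1] open 69.3
grip t 48.1 p [ 0.4644 -0.3131  0.004 ] F [ 1.3 -1.6 -0.6] open 37.7
up t 49.4 p [ 0.4639 -0.3126  0.1408] F [-0.7 -0.5 -2.3] open 37.9
```

View pics/p5.png

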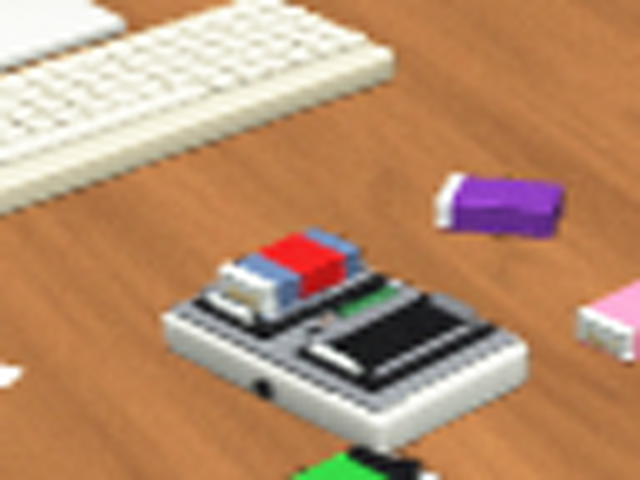

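Red slim pack lies flat in the right bay (crop px 290,275), and the left bay is empty. Next: green slim onto the monitor, then the red tall pack from the mat to the left bay.

```bash
python3 - <<'E'
from bench import arm
from h import *
place(arm,'monitor',.008); release(arm,'monitor')
pick(arm,'mat',.011,25)
place(arm,'bayL',.011); release(arm,'bayL')
arm.movep([.45,.05,.25],quat(10,-1)) ; arm.dwell(.3)
st(arm,'end')
targ={'full_tall':('light',.076,'green'),'full_slim':('monitor',.050,'green'),'flat_tall':('bayL',.074,'red'),'flat_slim':('bayR',.054,'red')}
for n in('scene','top'):
    f=arm.grab_frame(n);cv2.imwrite(f'pics/end_{n}.png',cv2.resize(f["image"][:,:,::-1],(800,600),interpolation=cv2.INTER_CUBIC))
    for k,(m,z,c) in targ.items():
        (x,y),a,_=M[m];uv=proj(f,[x,y,z])[0]
        bs=bands(f,c)
        b=min(bs,key=lambda b:np.hypot(*(b["c"]-uv)))
        mm,c0,wh,an=topface(f,b,z,.85);print(n,k,b["c"].round(0),(mm-np.array([x,y])*1000).round(1),np.round(wh,1),round(an,1))
E
```

```text
above monitor t 52.0 p [0.454  0.3407 0.142 ] F [ 0.5 -0.7 -1.1] open 37.8
down hit=False t 53.9 p [0.4538 0.3412 0.0017] F [-0.1 -0.5 -1.9] open 37.9
released t 55.8 p [0.453  0.3407 0.1406] F [-0.4 -0.3 -0. ] open 69.4
above mat t 57.0 p [0.5558 0.1178 0.1419] F [-0.1  0.2 -0.5] open 69.4
down hit=False t 59.0 p [ 0.5563  0.1171 -0.0236] F [-0.2  0.4 -0. ] open 69.9
grip t 59.8 p [ 0.556  0.117 -0.024] F [-0.5 -0.1  0. ] open 37.8
up t 61.4 p [0.5554 0.1169 0.1408] F [ 0.1  0.1 -1.5] open 37.8
above bayL t 63.0 p [ 0.465  -0.3121  0.142 ] F [ 0.5 -0.9 -2.8] open 38.1
down hit=False t 64.8 p [ 0.4645 -0.3131  0.0087] F [-0.5 -0.7 -1. ] open 37.9
released t 66.7 p [ 0.4638 -0.3125  0.1407] F [ 0.4 -0.6 -0.4] open 69.2
end t 68.4 p [0.4501 0.0494 0.2497] F [0.6 0.4 0. ] open 69.4
scene full_tall [233. 176.] [-0.1  2.2] [92.1 36. ] 85.3
scene full_slim [380. 260.] [1.1 1.7] [47.4 43.1] 89.4
scene flat_tall [242. 143.] [-0.4  1.9] [29.2 42.6] 15.6
scene flat_slim [225. 138.] [1.1 1. ] [31.3 58. ] 13.0
top full_tall [284. 184.] [-1.2  2.1] [31.2 37.9] 14.9
top full_slim [121. 227.] [-0.1  1.7] [37.9 31. ] 89.7
top flat_tall [342. 229.] [-0.9  2.2] [31.1 38.8] 14.8
top flat_slim [369. 222.] [-0.6  2.6] [31.  39.1] 15.6
```

View pics/end_scene.png

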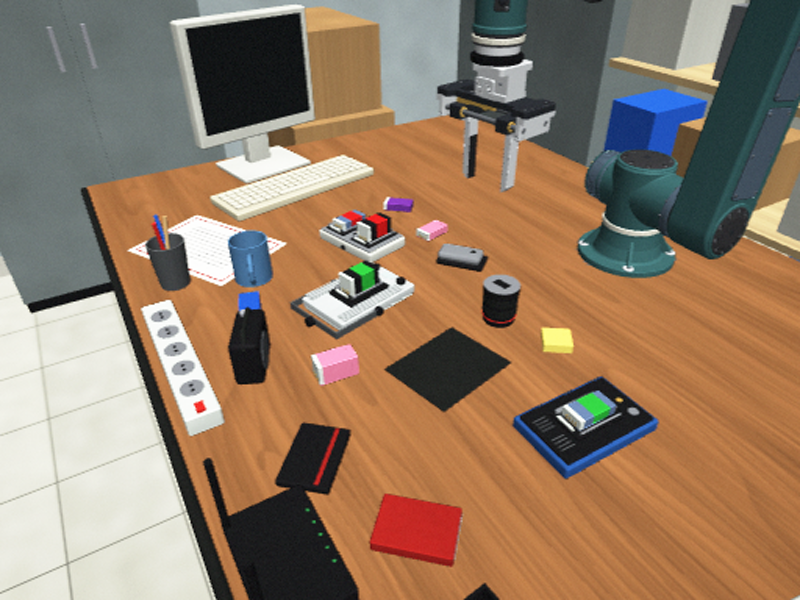

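View pics/end_top.png

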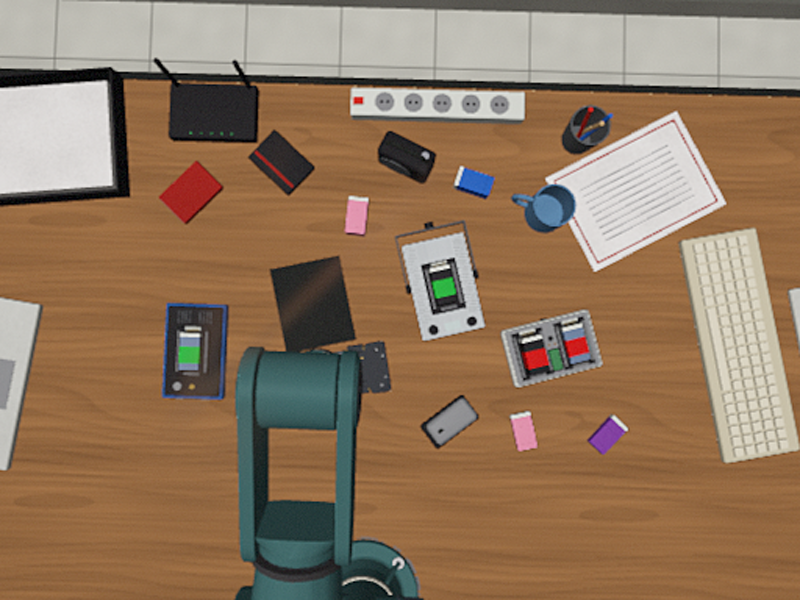

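```bash
python3 - <<'E'
from bench import arm
from h import *
t=arm.grab_frame('top')["image"][...,::-1];s=arm.grab_frame('scene')["image"][...,::-1]
def crop(im,x,y,w,h): return cv2.resize(im[y:y+h,x:x+w],(400,300),interpolation=cv2.INTER_CUBIC)
a=np.vstack([np.hstack([crop(s,200,128,64,48),crop(s,205,155,64,48)]),np.hstack([crop(s,345,235,72,54),crop(t,315,195,80,60)])])
cv2.imwrite("pics/crops2.png",a)
E
```

```text
(no output)
```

View pics/crops2.png

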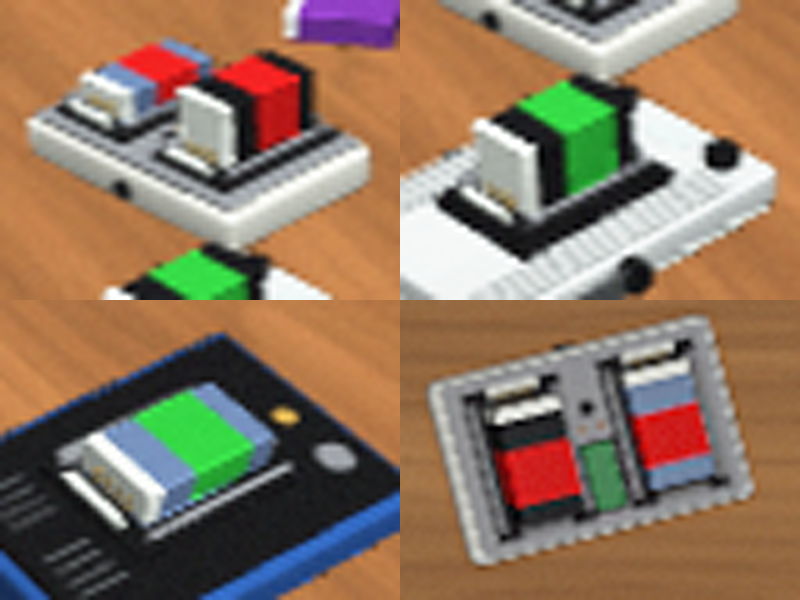

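```bash
python3 - <<'E'
from bench import arm
from h import *
targ={'full_tall':('light',.076,'green'),'full_slim':('monitor',.050,'green'),'flat_tall':('bayL',.074,'red'),'flat_slim':('bayR',.054,'red')}
C={}
for n in('scene','top'):
    f=arm.grab_frame(n);S=6
    for k,(m,z,c) in targ.items():
        (x,y),a,_=M[m];uv=proj(f,[x,y,z])[0]
        b=min(bands(f,c),key=lambda b:np.hypot(*(b["c"]-uv)))
        kk=b["v"]>(.9 if n=='scene' else .85)*np.percentile(b["v"],90)
        im=np.zeros((384*S,512*S),np.uint8);q=((b["px"][kk]+.5)*S-.5).round().astype(int);im[q[:,1],q[:,0]]=1
        im=cv2.morphologyEx(cv2.morphologyEx(im,cv2.MORPH_CLOSE,np.ones((9,9))),cv2.MORPH_OPEN,np.ones((25,25)))
        nn,l,s_,ce=cv2.connectedComponentsWithStats(im);i=1+np.argmax(s_[1:,4]);ys,xs=np.where(l==i)
        P=onplane(f,(np.c_[xs,ys]+.5)/S-.5,z);_,wh,an=cv2.minAreaRect((P*1000).astype(np.float32))
        c0,d=rays(f,(np.array(ce[i])+.5)/S-.5);C[n,k]=(c0,d[0]/np.linalg.norm(d[0]))
        print(n,k,(P.mean(0)*1000).round(1),np.round(wh,1),round(an,1))
for k in targ:
    (a,u),(b,v)=C['scene',k],C['top',k]
    A=np.c_[u,-v];t=np.linalg.lstsq(A,b-a,rcond=None)[0];p=(a+u*t[0]+b+v*t[1])/2
    print(k,'triang',(p*1000).round(1),'expected z',targ[k][1]*1000)
E
```

```text
scene full_tall [ 591.6 -134.8] [32.7 20.3] 62.4
scene full_slim [454.4 342.7] [38.4 30.4] 87.9Traceback (most recent call last):
  File "<stdin>", line 13, in <module>
    return _wrapfunc(a, 'argmax', axis=axis, out=out, **kwds)
    return bound(*args, **kwds)
ValueError: attempt to get argmax of an empty sequence
```

```bash
python3 - <<'E'
from bench import arm
from h import *
targ={'full_tall':('light',.076,'green'),'full_slim':('monitor',.050,'green'),'flat_tall':('bayL',.074,'red'),'flat_slim':('bayR',.054,'red')}
C={}
for n in('scene','top'):
    f=arm.grab_frame(n);S=6
    for k,(m,z,c) in targ.items():
        (x,y),a,_=M[m];uv=proj(f,[x,y,z])[0]
        b=min(bands(f,c),key=lambda b:np.hypot(*(b["c"]-uv)))
        kk=b["v"]>.85*np.percentile(b["v"],90)
        im=np.zeros((384*S,512*S),np.uint8);q=((b["px"][kk]+.5)*S-.5).round().astype(int);im[q[:,1],q[:,0]]=1
        im=cv2.morphologyEx(cv2.morphologyEx(im,cv2.MORPH_CLOSE,np.ones((7,7))),cv2.MORPH_OPEN,np.ones((13,13)))
        nn,l,s_,ce=cv2.connectedComponentsWithStats(im);i=1+np.argmax(s_[1:,4]);ys,xs=np.where(l==i)
        P=onplane(f,(np.c_[xs,ys]+.5)/S-.5,z);_,wh,an=cv2.minAreaRect((P*1000).astype(np.float32))
        c0,d=rays(f,(np.array(ce[i])+.5)/S-.5);C[n,k]=(c0,d[0]/np.linalg.norm(d[0]))
        print(n,k,(P.mean(0)*1000).round(1),np.round(wh,1),round(an,1))
for k in targ:
    (a,u),(b,v)=C['scene',k],C['top',k]
    A=np.c_[u,-v];t=np.linalg.lstsq(A,b-a,rcond=None)[0];p=(a+u*t[0]+b+v*t[1])/2
    print(k,'triang',(p*1000).round(1),'expected z',targ[k][1]*1000)
E
```

```text
scene full_tall [ 591.6 -134.6] [28.8 38. ] 14.8
scene full_slim [454.6 342.6] [38.7 32.5] 89.7
scene flat_tall [ 463.8 -310.9] [27.2 41.8] 12.2
scene flat_slim [ 488.4 -392.5] [30.  45.1] 10.9
top full_tall [ 590.6 -135.1] [30.8 38.4] 12.5
top full_slim [453.6 342.7] [30.8 37.3] 0.1
top flat_tall [ 463.6 -310.7] [31.1 38.8] 14.8
top flat_slim [ 486.9 -391. ] [30.8 38.7] 15.4
full_tall triang [ 590.9 -135.3   75.4] expected z 76.0
full_slim triang [453.9 342.6  49.5] expected z 50.0
flat_tall triang [ 463.7 -310.8   74. ] expected z 74.0
flat_slim triang [ 487.8 -391.4   54.2] expected z 54.0
```

Triangulated top heights match fully seated packs to within 0.6 mm, and the fingers are clear of everything. Handing in.

```bash
python3 -c "
from bench import arm
print(arm.observe()['t']);print(arm.sign_off())"
```

```text
68.7917
the job is handed in; nothing more can be done
None
```

All four packs are changed over and the job is handed in at 68.8 s; no verdict is reported back. The green tall pack is on the light, the green slim pack is on the monitor, the red slim pack is in the right bay and the red tall pack is in the left bay. The mat served as the stop-over for the red tall pack.

**First grasp missed:** the jaws shut on nothing, because the fingertips were about 38 mm higher than the reported TCP. I measured this by touching the mat with the shut fingers, corrected every height, and all later grasps and placings worked the first time.

**Last checks:**
- **Position:** each pack is within about 3 mm of where the pack it replaced sat, mostly 1–2.5 mm towards +y. I measured against those earlier packs, not the mounts themselves.
- **Seating:** the measured tops are within 0.6 mm of the fully seated height, and close crops show the packs lying flat with their white ends at the contact blocks.
- **Yaw:** the top view agrees with the mounts to about 2° in both final passes. The scene camera read up to 5° off on the red slim pack. I took that as stray pixels in a small, oblique patch.
- **Clearance:** the lens and the look-alike packs show no movement in the scene picture; the arm hides the lens in the top view. The gripper is open and well clear.

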